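# Hold a spring bag clip gaping round the edge of a recipe card

### The job

Pick up the blue bag clip by its two handles, squeeze them so that its jaws spread wide open against the spring, and bring the gaping clip, level, around the right-hand edge of the recipe card at the height of the red flag: one jaw in front of the card and one behind, so that a shopping list can be slipped in beside it. Do not push hard on the card or its stand, and leave the mug, spice jar, timer and teaspoon where they are. Finish while holding: the clip stays squeezed wide open in the gripper, well over the card's edge but with neither jaw nor hinge touching the card, and is not let go.

Things in the scene. Friction and masses are not known exactly. Their poses are not given: they have to be found in the camera images.
- clip_center (a point): Blue plastic spring clip, 70 g, lying on its side: hinge pin upright, 32 mm high all over. Point on the pin, half-way up. Clip shut: x runs along the clip to the jaw tips (49 mm forward of the pin), y across, z up the pin. Two flat handles reach 56 mm back, splayed 0.225 rad each side of x, 49 mm over their outsides at the ends. The frame turns with the +y half, up to 0.225 rad as it opens.
- clip_grip (a point): Point midway between the two thumb pads of the shut clip, 42 mm behind the hinge pin, half-way up: where to squeeze, along the clip's y. The handles are 43 mm apart over their outsides here; squeezed fully they lie parallel, about 23 mm over their outsides, and the jaws then gape evenly either side of the line through pin and grip point. Fixed to the +y half.
- clip_lever (a joint): Opening of the clip in rad: 0 = jaws shut (where the spring keeps it), 0.45 = handles at their stop, tips about 21 mm apart; the gap at the tips is about 47 mm times this value. Squeezing takes about 5 N at first and 11 N at the stop, so a grip of 20 N or more opens it fully.
- jaw_a_tip (a point): Inner face of the jaw tip on the clip's +y side, half-way up the clip, 46.5 mm forward of the hinge pin. With the clip shut the two tips touch here.
- jaw_b_tip (a point): Inner face of the jaw tip on the clip's -y side, half-way up the clip, 46.5 mm forward of the hinge pin
- card_stand: Stiff upright recipe card, 105 mm wide, 4 mm thick, top at 165 mm, cream-white with a green picture, standing in a wooden foot (60 x 90 mm, 29 mm high); does not move. Origin on the worktop under the middle of the card; x is normal to the card (-x is its printed front, to the robot), y along the card's width, z up. Its right-hand edge (seen from the robot) is at y = -52.5 mm.
- flag: Red paper flag folded round the right-hand upright edge of the card, 14 mm high, 6 mm thick, reaching 17 mm in from the edge; its height on the card varies. Origin at the middle of its outer edge, which is 53.5 mm from the card's middle line; axes as the card's: +y points from the edge in towards the card's middle, x is normal to the card, z up
- mug: Bystander: teal stoneware mug, 81 x 112 x 88 mm, origin at the centre of its underside
- spice_jar: Bystander: spice jar with a dark cap, diameter 41 mm, 105 mm high, standing nearer the robot than a second one that is fixed; origin at the centre of its underside
- timer: Bystander: red and white wind-up kitchen timer, diameter 70 mm, 64 mm high, origin at the centre of its underside
- teaspoon: Bystander: steel teaspoon, 130 mm long, origin at the centre of its underside

How it is judged:
By the outcome, as a careful person would: the job done as asked, in the order asked, and still so for the second after the job is handed in, while the arm keeps its last pose, push and grip.
It also fails if it takes over 38 s, if anything falls off the work surface, if the arm or the gripper's body presses on something with over 40 N, if the wrist force passes 120 N, or if a joint passes its speed limit or range.

### The arm

A 7-joint arm with a two-finger parallel gripper is mounted at the origin on a cart in front of the work surface, level with it; the furniture and walls round the work are solid. World frame = base frame: x ahead of the robot, y to its left, z up, the work surface at z = 0. Lengths are in m, angles in rad, forces in N, time in s.
With the tool pointing down it reaches from about 0.425 to 0.875 m from the base axis. Payload 8.4 kg.
Tool frame: the origin (TCP) lies on the centre line of the jaws, within the pads' length; the fingertips stand 14 mm ahead of it and the grasp point (between the pads) lies 5 mm behind it; z points along the fingers, x is the direction in which the jaws open and shut, and the axes are right-handed (so a half turn about z gives the same grasp; the last joint's range is limited). The gripper opens to 87 mm and grips with 3 to 60 N. Pads are 19 mm wide; open, the fingers measure 117 mm over their backs; the gripper's body (75 mm by 190 mm) begins 51 mm behind the grasp point.
Start: joints at [1.018, 0.333, 0.04, 1.465, -0.013, 1.343, -0.059], TCP at [0.285, -0.584, 0.237] pointing down, gripper open.
Joint ranges: [-2.58, 2.58], [-0.38, 2.09], [-1.3, 1.39], [0.25, 2.4], [-1.5, 4.64], [0.08, 2.09], [-2.65, 2.65]. Speed limits (rad/s): [2.22, 2.22, 2.79, 2.79, 3.14, 3.14, 3.14].

### API

Orientations are given as a unit quaternion [w, x, y, z].
In Python, from plant import bot gives the robot as it stands.
- The arm moves only by the shell command python3 -m pendant 'ROWS' [FORCE]. ROWS is JSON, a list of rows, each an object of numbers: "grip": the gripper's target within -1 to 1 (shut at 1, half-way at 0, fully open at -1); "x", "y", "z": the shift along the tool's x, y, z in units of 0.04 m (1.0 is 0.04 m); "yaw": the turn about the tool's z in units of 6 degrees (1.0 is 6 degrees). In form: [{"grip": .., "x": .., "y": .., "z": .., "yaw": ..}, ...]. A call has 1 to 20 rows; each row shifts and turns the commanded pose from where the row before left it, along the tool's axes as they then stand; what a row does not reach is not made up. A row lasts 1/8 s, in which the tool goes at most 62.5 mm and 10.7 degrees, less where a joint would pass 70% of its speed; a pose out of reach is approached as far as the arm can. A call with a number of a shift or a turn outside -1 to 1 is refused whole. A call with a gripper value outside its range is refused whole. The fingers move at their own pace and stop on an object; FORCE is the grip in N (left out, the last holds). Time passes only in rows, so rows that do not move let the fingers close. It gives the time, the measured TCP pose, the force and the opening at its end, in the units of the state.
- bot.state(): the state, without advancing time (a new reading comes with each control period).
- bot.snapshot(name): name is "side" or "top" or "wrist"; returns a dict with "frame" (384x512x3 uint8, red, green, blue), "fov_y" (degrees; the focal length in pixels is half the picture's height over the tangent of half this angle, whatever the lens; pixels are square), "cx", "cy" (the principal point, pixels), "distortion" ([k1, k2, p1, p2, k3] as OpenCV has them; the pictures are not rectified), "rvec" (rotation vector, rad) and "tvec" (3), from world to camera coordinates, as OpenCV has them; the wrist camera has in their place "mount" (4x4, takes a point from camera to tool coordinates, whose origin is the TCP and whose axes are the tool frame's). Camera axes: x right, y down, z forward; pixel columns grow to the right and rows downward; lengths in m; the calibration is good to about 2 mm. A picture is of the moment at which its call begins: read the wrist's pose just before it. There is no depth.
- bot.job_done(): hands the job in, once; it reports no verdict.
Trained networks look in a picture, given as the dict that the camera call returned (one of the last four; its "shot" number tells which), for a name from the list of things; names that differ only in an ending like _2 or _b are one class to them, and where a whole thing is asked for, a point or a joint stands for the part that bears it (a point fixed in the world has none). Each returns a list of dicts, best first, with "score" (0 to 1); they miss things now and then, are a little off and sometimes report something else, mostly with a low value. They report only what shows in the picture. A call takes as long as a camera call.
- bot.silhouettes(picture, target): "region" (384x512 bool, what is visible of it) and "bbox" ([left, top, right, bottom] in pixels, round what is visible of it).
The state is a dict: "time": time; "qpos": joint angles; "joint_vel": joint speeds; "effort": joint torques, N m; "tcp_pos": TCP position; "eef_rot": TCP orientation; "ft_force": force on the tool from outside, world axes, zero at the start; "moment": the same for the moment, N m; "finger_gap": opening from 0.0 (shut) to 1.0 (fully open).
Only numpy, scipy, OpenCV 4.12 (cv2) and the standard library are available. Lean on these libraries where they do the work, as an engineer would, in place of code of your own. Each camera call takes 0.05 s, during which the arm holds its last target. There are 200 camera calls.

## Working session

There is one attempt and no reset: what is moved stays moved. The work goes in short steps, Python scripts to look and compute and a shell command to move; the robot and the scene stay as the last step left them, time stands still between calls to the robot, and variables do not carry over. Pictures are saved under pics/ and viewed, about 8 in all and at most 12, crops included, and the job is handed in when it is done.

```bash
ls; mkdir -p pics; cat > h.py <<'E'
import numpy as np, cv2
from scipy.spatial.transform import Rotation as R
from plant import bot
def K(p):
    f=192/np.tan(np.radians(p["fov_y"])/2); return np.array([[f,0,p["cx"]],[0,f,p["cy"]],[0,0,1.]])
def ext(p,st=None):
    if "rvec" in p: return cv2.Rodrigues(np.array(p["rvec"],float))[0],np.array(p["tvec"],float)
    T=np.eye(4);w=st["eef_rot"];T[:3,:3]=R.from_quat([w[1],w[2],w[3],w[0]]).as_matrix();T[:3,3]=st["tcp_pos"]
    M=np.linalg.inv(T@np.array(p["mount"])); return M[:3,:3],M[:3,3]
def proj(P,p,st=None):
    r,t=ext(p,st); return cv2.projectPoints(np.array(P,float).reshape(-1,3),cv2.Rodrigues(r)[0],t,K(p),np.array(p["distortion"],float))[0].reshape(-1,2)
def onplane(px,p,z,st=None,axis=2):
    r,t=ext(p,st); u=cv2.undistortPoints(np.array(px,float).reshape(-1,1,2),K(p),np.array(p["distortion"],float)).reshape(-1,2)
    d=np.c_[u,np.ones(len(u))]@r; o=-r.T@t; return o+d*((z-o[axis])/d[:,axis])[:,None]
E
python3 - <<'E'
from h import *
ims=[]
for n in ["side","top"]:
    p=bot.snapshot(n); cv2.imwrite(f"pics/{n}0.png",p["frame"][:,:,::-1]); 
    r,t=ext(p); print(n,"cam at",-r.T@t,"fwd",r[2])
    for k in ["clip_center","card_stand","flag","mug","spice_jar","timer","teaspoon"]:
        for d in bot.silhouettes(p,k)[:2]:
            ys,xs=np.nonzero(d["region"]); print(k,round(d["score"],2),d["bbox"],len(xs),xs.mean().round(1),ys.mean().round(1), onplane([[xs.mean(),ys.mean()]],p,0.016).round(3))
            if n=="top" and k in("clip_center","flag"): np.save(f"{k}.npy",d["region"]) if d is not None else 0
st=bot.state(); print(st["tcp_pos"],st["eef_rot"],st["finger_gap"],st["time"])
E
```

```text
pics
side cam at [0.11832669 0.84511968 0.43168794] fwd [ 0.45782386 -0.80569905 -0.37582755]
clip_center 0.93 [313.0, 188.0, 350.6, 207.9] 500 329.5 196.5 [[ 0.463 -0.109  0.016]]
card_stand 0.55 [246.3, 161.8, 293.0, 257.6] 2773 268.2 211.2 [[0.558 0.043 0.016]]
mug 0.92 [173.6, 241.5, 222.4, 318.3] 3306 198.4 277.8 [[0.532 0.347 0.016]]
spice_jar 0.59 [242.8, 146.5, 257.8, 181.1] 522 251.4 160.9 [[ 0.791 -0.275  0.016]]
spice_jar 0.17 [311.5, 186.9, 335.9, 206.8] 83 325.9 191.2 [[ 0.484 -0.138  0.016]]
timer 0.63 [224.5, 172.9, 252.3, 200.3] 600 236.0 189.0 [[ 0.702 -0.044  0.016]]
timer 0.48 [282.7, 266.8, 303.3, 310.2] 315 291.9 293.0 [[0.368 0.31  0.016]]
teaspoon 0.78 [281.7, 268.3, 303.6, 307.5] 369 292.5 292.4 [[0.368 0.308 0.016]]
top cam at [0.385819   0.10799768 1.00048204] fwd [ 0.16946203  0.00767774 -0.98550681]
clip_center 0.73 [318.7, 218.9, 360.1, 242.1] 265 337.8 225.8 [[ 0.468 -0.102  0.016]]
card_stand 0.61 [216.2, 203.6, 263.5, 228.5] 885 241.1 215.0 [[0.497 0.153 0.016]]
spice_jar 0.61 [345.4, 116.4, 371.3, 144.7] 416 357.8 129.6 [[ 0.733 -0.168  0.016]]
timer 0.64 [293.4, 132.1, 317.5, 160.5] 537 305.6 145.1 [[ 0.69  -0.023  0.016]]
timer 0.46 [168.3, 250.1, 215.8, 271.4] 291 189.5 261.6 [[0.376 0.288 0.016]]
teaspoon 0.64 [168.0, 251.0, 213.9, 269.1] 219 189.3 261.7 [[0.375 0.288 0.016]]
teaspoon 0.58 [346.3, 116.5, 367.1, 142.6] 390 358.0 129.9 [[ 0.732 -0.168  0.016]]
[ 0.28488852 -0.58418798  0.2365083 ] [-7.70437483e-06  8.48048392e-01 -5.29918788e-01 -5.16013631e-05] 1.0002484084077194 0.8
```

```bash
python3 -c "
import cv2,numpy as np
a=cv2.imread('pics/top0.png')[100:300,140:400];b=cv2.imread('pics/side0.png')[130:330,150:380]
cv2.imwrite('pics/t1.png',cv2.resize(a,(780,600),interpolation=cv2.INTER_CUBIC));cv2.imwrite('pics/s1.png',cv2.resize(b,(690,600),interpolation=cv2.INTER_CUBIC))"
```

```text
(no output)
```

View pics/t1.png

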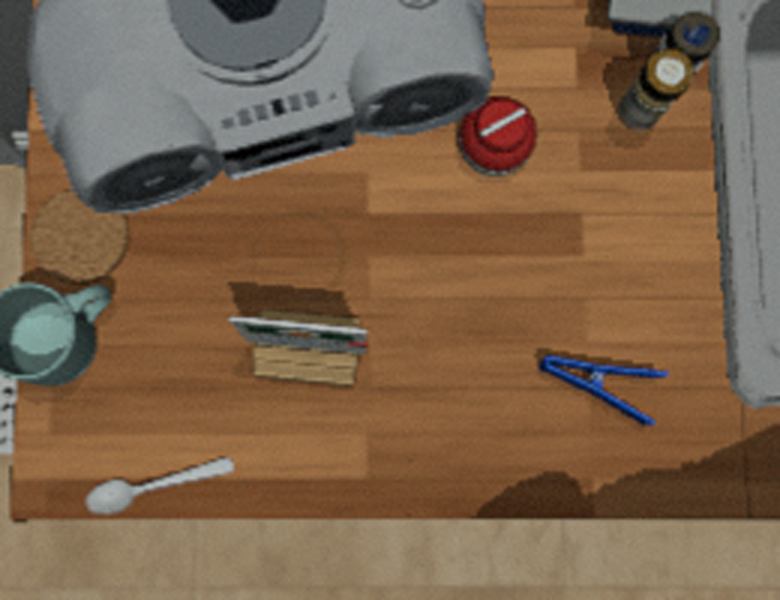

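View pics/s1.png

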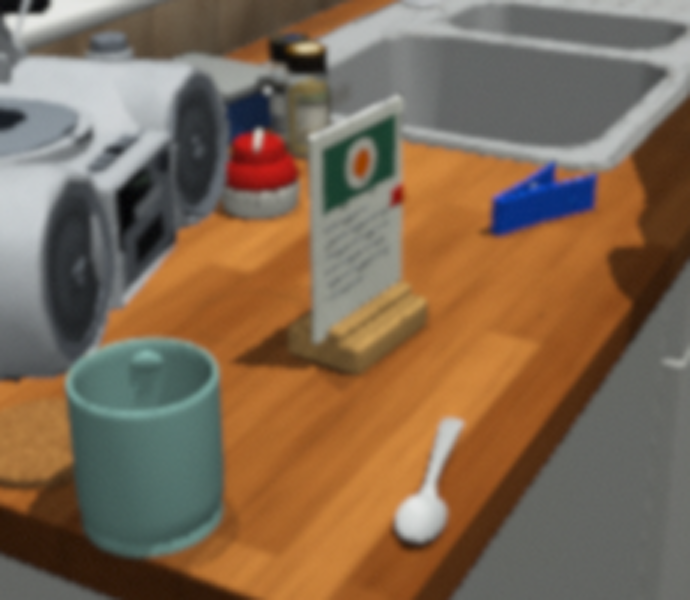

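The top view shows the clip with its jaw tips at the left, crop (543,360), the pin near (597,378), and handle ends at (665,373) and (650,422). The card's top edge runs from (231,319) to (367,332). In the side view the flag is at (398,196) on the card's right edge. Next is a rough pose for each, then a closer look with the wrist camera.

```bash
cat > card.py <<'E'
from h import *
from scipy.optimize import least_squares
def C(q,l):
    l=np.array(l,float).reshape(-1,3); c,s=np.cos(q[2]),np.sin(q[2]); return np.c_[q[0]+c*l[:,0]-s*l[:,1],q[1]+s*l[:,0]+c*l[:,1],l[:,2]]
E
python3 - <<'E'
from card import *
t=bot.snapshot("top"); s=bot.snapshot("side")
pt=np.array([[543,360],[597,378],[665,373],[650,422]])/3+[140,100]
print("clip tip,pin,h1,h2",onplane(pt,t,0.032).round(4))
T=np.array([[231,319],[367,332]])/3.+[140,100]; S=np.array([[313,134],[402,98],[398,196]])/3.+[150,130]
L=[[0,.0525,.165],[0,-.0525,.165]]
def res(q):
    return np.r_[(proj(C(q,L),t)-T).ravel(),(proj(C(q,L+[[-.003,-.046,q[3]]]),s)-S).ravel()]
r=least_squares(res,[.5,.1,0,.1]); print(r.x.round(4),r.fun.round(1))
st=bot.state(); q=st["eef_rot"]; print(R.from_quat([q[1],q[2],q[3],q[0]]).as_matrix().round(3)); 
p=bot.snapshot("wrist"); print(np.array(p["mount"]).round(3),p["fov_y"])
E
```

```text
clip tip,pin,h1,h2 [[ 0.4817 -0.0561  0.032 ]
 [ 0.4659 -0.1022  0.032 ]
 [ 0.4701 -0.161   0.032 ]
 [ 0.428  -0.1459  0.032 ]]
[ 0.495   0.1499 -0.0953  0.0921] [-0.3  0.2  0.3  0.  -0.5  1.  -0.2 -1.6  0.5  0. ]
[[ 0.438 -0.899  0.   ]
 [-0.899 -0.438 -0.   ]
 [ 0.    -0.    -1.   ]]
[[ 1.     0.    -0.001 -0.   ]
 [ 0.     0.969  0.248 -0.068]
 [ 0.001 -0.248  0.969 -0.148]
 [ 0.     0.     0.     1.   ]] 64.81897860070858
```

```bash
python3 -m pendant '[{"grip":-1,"x":-0.74,"y":-0.78},{"grip":-1,"x":-0.74,"y":-0.78},{"grip":-1,"x":-0.74,"y":-0.78},{"grip":-1,"x":-0.74,"y":-0.78},{"grip":-1,"x":-0.74,"y":-0.78},{"grip":-1,"x":-0.74,"y":-0.78},{"grip":-1,"x":-0.74,"y":-0.78},{"grip":-1,"x":-0.74,"y":-0.78},{"grip":-1,"x":-0.74,"y":-0.78},{"grip":-1,"x":-0.74,"y":-0.78},{"grip":-1,"x":-0.74,"y":-0.78}]' && python3 -m pendant '[{"grip":-1,"yaw":-0.95,"z":0.3},{"grip":-1,"yaw":-0.95,"z":0.3},{"grip":-1,"yaw":-0.95,"z":0.3},{"grip":-1,"yaw":-0.95,"z":0.3},{"grip":-1,"yaw":-0.95,"z":0.3},{"grip":-1,"yaw":-0.95,"z":0.3},{"grip":-1,"yaw":-0.95,"z":0.3},{"grip":-1,"yaw":-0.95},{"grip":-1},{"grip":-1}]'
python3 - <<'E'
from h import *
st=bot.state(); p=bot.snapshot("wrist"); f=p["frame"]; q=st["eef_rot"]; print(st["tcp_pos"],R.from_quat([q[1],q[2],q[3],q[0]]).as_matrix().round(3),st["time"],st["ft_force"])
np.savez("w1.npz",f=f,**{k:v for k,v in p.items() if k!="frame"},pos=st["tcp_pos"],rot=q)
d=bot.silhouettes(p,"clip_center"); 
for e in d[:2]: print(e["score"],e["bbox"])
cv2.imwrite("pics/w1.png",f[:,:,::-1])
E
```

```text
[ 0.28492928 -0.58419809  0.23658141] [[ 0.438 -0.899  0.   ]
 [-0.899 -0.438 -0.   ]
 [ 0.    -0.    -1.   ]] 0.95 [-0.69793897 -0.19079727  0.23460045]invalid input
```

View pics/w1.png

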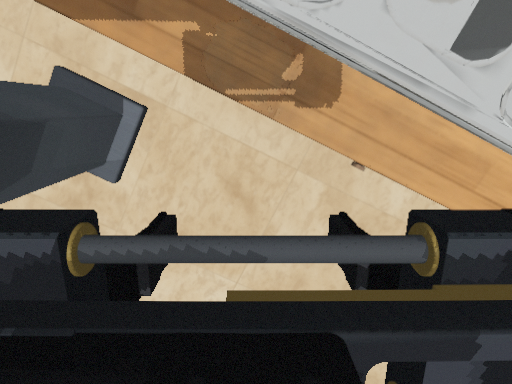

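The picture shows floor and gripper only, because the call was refused (every key seems to be needed). The fingers fill rows 210 and below, so the clip has to lie ahead of the fingers to be seen. I'll stop short of it.

```bash
python3 -m pendant '[{"grip":-1,"x":-0.7,"y":-0.76,"z":0,"yaw":0},{"grip":-1,"x":-0.7,"y":-0.76,"z":0,"yaw":0},{"grip":-1,"x":-0.7,"y":-0.76,"z":0,"yaw":0},{"grip":-1,"x":-0.7,"y":-0.76,"z":0,"yaw":0},{"grip":-1,"x":-0.7,"y":-0.76,"z":0,"yaw":0},{"grip":-1,"x":-0.7,"y":-0.76,"z":0,"yaw":0},{"grip":-1,"x":-0.7,"y":-0.76,"z":0,"yaw":0},{"grip":-1,"x":-0.7,"y":-0.76,"z":0,"yaw":0},{"grip":-1,"x":-0.7,"y":-0.76,"z":0,"yaw":0},{"grip":-1,"x":-0.7,"y":-0.76,"z":0,"yaw":0}]' && python3 -m pendant '[{"grip":-1,"x":0,"y":0,"z":0.3,"yaw":-0.95},{"grip":-1,"x":0,"y":0,"z":0.3,"yaw":-0.95},{"grip":-1,"x":0,"y":0,"z":0.3,"yaw":-0.95},{"grip":-1,"x":0,"y":0,"z":0.3,"yaw":-0.95},{"grip":-1,"x":0,"y":0,"z":0.3,"yaw":-0.95},{"grip":-1,"x":0,"y":0,"z":0.3,"yaw":-0.95},{"grip":-1,"x":0,"y":0,"z":0.3,"yaw":-0.95},{"grip":-1,"x":0,"y":0,"z":0,"yaw":-0.95},{"grip":-1,"x":0,"y":0,"z":0,"yaw":0},{"grip":-1,"x":0,"y":0,"z":0,"yaw":0}]'
python3 - <<'E'
from h import *
st=bot.state(); p=bot.snapshot("wrist"); f=p["frame"]; q=st["eef_rot"]; print(st["tcp_pos"],R.from_quat([q[1],q[2],q[3],q[0]]).as_matrix().round(3),st["time"],st["ft_force"])
np.savez("w1.npz",f=f,**{k:v for k,v in p.items() if k!="frame"},tcp_pos=st["tcp_pos"],eef_rot=q)
d=bot.silhouettes(p,"clip_center"); 
for e in d[:2]: print(e["score"],e["bbox"])
cv2.imwrite("pics/w2.png",f[:,:,::-1])
E
```

```text
time: 2.3
tcp_pos: [0.4358, -0.198, 0.2368]
eef_rot: [0.0, 0.848, -0.53, 0.0]
ft_force: [0.7, -0.7, -0.7]
finger_gap: 0.997
time: 3.55
tcp_pos: [0.4356, -0.1994, 0.1528]
eef_rot: [0.0, 0.987, -0.161, 0.0]
ft_force: [0.0, 0.3, -0.0]
finger_gap: 0.997
[ 0.43555957 -0.19935299  0.15279509] [[ 0.948 -0.318  0.   ]
 [-0.318 -0.948 -0.   ]
 [ 0.     0.    -1.   ]] 3.55 [ 0.0427479   0.29337172 -0.0075321 ]
0.71 [223.5, 0.0, 278.1, 135.5]
```

View pics/w2.png

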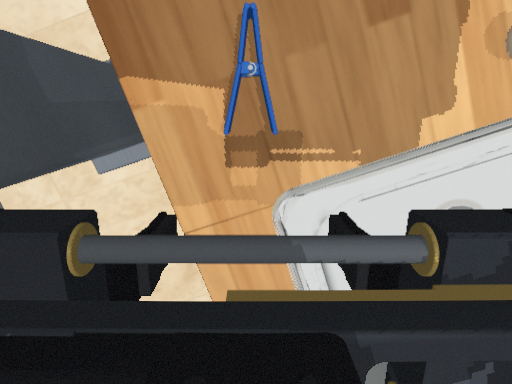

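The clip is clear of the gripper: tips (250,5), pin (250,69), handle ends (228,132) and (273,132), sink corner near (280,195).

```bash
python3 - <<'E'
from h import *
z=np.load("w1.npz"); p={k:z[k] for k in z.files}; p={k:(float(v) if v.ndim==0 and v.dtype.kind in "if" else v) for k,v in p.items()}
px=[[250,5],[250,69],[229,132],[273,132]]
a=onplane(px,p,0.032,p); print(a.round(4)); print("sink",onplane([[276,205],[330,182],[500,125]],p,0.0,p).round(4))
w=z["eef_rot"];Rm=R.from_quat([w[1],w[2],w[3],w[0]]).as_matrix()
m=(a[2]+a[3])/2; d=a[0]-m; d/=np.linalg.norm(d); print("heading",np.degrees(np.arctan2(d[1],d[0])))
g=a[1]-.042*d; print("lens",np.linalg.norm(a[0]-a[1]),np.linalg.norm(m-a[1]),"grip",g, "tool delta",(Rm.T@(g-z["tcp_pos"])).round(4))
E
```

```text
[[ 0.4812 -0.0577  0.032 ]
 [ 0.4658 -0.1036  0.032 ]
 [ 0.4316 -0.1471  0.032 ]
 [ 0.4683 -0.1594  0.032 ]]
sink [[ 0.4498 -0.2352  0.    ]
 [ 0.5097 -0.2292  0.    ]
 [ 0.6845 -0.2267  0.    ]]
heading 71.85934246333929
lens 0.04837639485293992 0.052184726127866385 grip [ 0.45269551 -0.14347853  0.032     ] tool delta [-0.0016 -0.0584  0.1208]
```

```bash
python3 -m pendant '[{"grip":-1,"x":-0.04,"y":-0.73,"z":0.4,"yaw":0},{"grip":-1,"x":0,"y":-0.73,"z":0.6,"yaw":0},{"grip":-1,"x":0,"y":0,"z":0.8,"yaw":0},{"grip":-1,"x":0,"y":0,"z":0.7,"yaw":0},{"grip":-1,"x":0,"y":0,"z":0.5,"yaw":0},{"grip":-1,"x":0,"y":0,"z":0.37,"yaw":0},{"grip":-1,"x":0,"y":0,"z":0,"yaw":0},{"grip":0.2,"x":0,"y":0,"z":0,"yaw":0},{"grip":0.2,"x":0,"y":0,"z":0,"yaw":0},{"grip":1,"x":0,"y":0,"z":0,"yaw":0},{"grip":1,"x":0,"y":0,"z":0,"yaw":0},{"grip":1,"x":0,"y":0,"z":0,"yaw":0},{"grip":1,"x":0,"y":0,"z":0,"yaw":0},{"grip":1,"x":0,"y":0,"z":0,"yaw":0},{"grip":1,"x":0,"y":0,"z":0,"yaw":0},{"grip":1,"x":0,"y":0,"z":0,"yaw":0}]' 35
```

```text
time: 5.65
tcp_pos: [0.4524, -0.1434, 0.0179]
eef_rot: [0.0, 0.987, -0.16, 0.0]
ft_force: [-0.3, -0.2, 3.1]
finger_gap: 0.25
```

```bash
python3 -m pendant '[{"grip":1,"x":0,"y":0,"z":-0.3,"yaw":0},{"grip":1,"x":0,"y":0,"z":-0.5,"yaw":-0.5},{"grip":1,"x":0,"y":0,"z":-0.6,"yaw":-0.6},{"grip":1,"x":0,"y":0,"z":-0.5,"yaw":-0.6},{"grip":1,"x":0,"y":0,"z":0,"yaw":-0.4},{"grip":1,"x":0.09,"y":-0.5,"z":0,"yaw":0},{"grip":1,"x":0.09,"y":-0.7,"z":0,"yaw":0},{"grip":1,"x":0.09,"y":-0.8,"z":0,"yaw":0},{"grip":1,"x":0.09,"y":-0.7,"z":0,"yaw":0},{"grip":1,"x":0,"y":-0.44,"z":0,"yaw":0},{"grip":1,"x":0,"y":0,"z":0,"yaw":0},{"grip":1,"x":0,"y":0,"z":0,"yaw":0},{"grip":1,"x":0,"y":0,"z":0,"yaw":0}]'
python3 - <<'E'
from h import *
import pickle
o={}
for n in ["wrist","top","side"]:
    st=bot.state(); p=bot.snapshot(n); o[n]=(p,st)
pickle.dump(o,open("b.pkl","wb"))
w=o["wrist"][0]["frame"][:,:,::-1]; t=o["top"][0]["frame"][180:250,205:325,::-1]; s=o["side"][0]["frame"][150:260,240:360,::-1]
cv2.imwrite("pics/w3.png",cv2.resize(w,(768,576)))
c=np.zeros((600,800,3),np.uint8); a=cv2.resize(t,None,fx=4,fy=4,interpolation=cv2.INTER_CUBIC); b=cv2.resize(s,None,fx=5,fy=5,interpolation=cv2.INTER_CUBIC)
cv2.imwrite("pics/t3.png",cv2.resize(t,None,fx=6,fy=6,interpolation=cv2.INTER_CUBIC)); cv2.imwrite("pics/s3.png",b)
E
```

```text
time: 7.28
tcp_pos: [0.4792, -0.0209, 0.0938]
eef_rot: [0.0, 0.999, -0.051, -0.0]
ft_force: [0.0, 0.1, -1.5]
finger_gap: 0.249
```

View pics/w3.png

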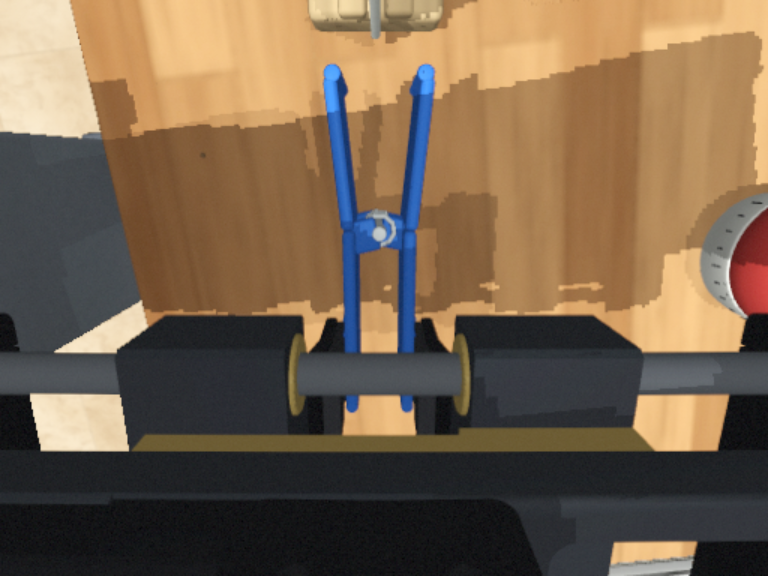

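View pics/s3.png

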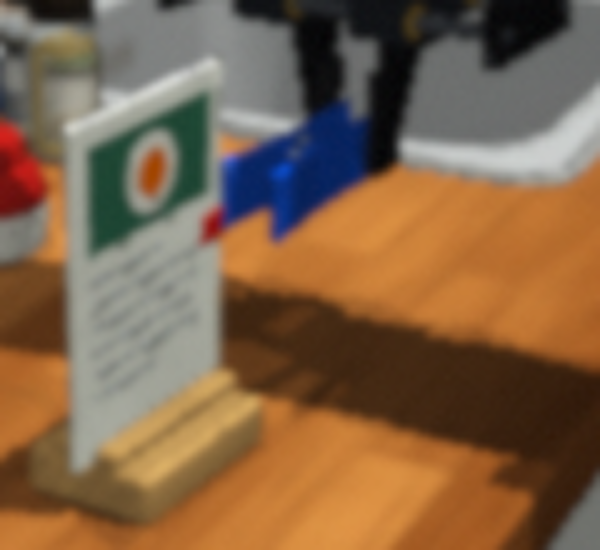

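The wrist view shows the jaws open and symmetric (tips at (333,75) and (426,75)). The card's edge lies on the centre line near (376,30). The side view shows the flag at crop (212,225) and the near jaw's tip end at about (283,205), spanning rows 168 to 240. I'll refine the card pose and flag height.

```bash
python3 - <<'E'
from card import *
import pickle
o=pickle.load(open("b.pkl","rb")); t=o["top"][0]; s=o["side"][0]; w,sw=o["wrist"]
f=s["frame"].astype(int); m=(f[:,:,0]>110)&(f[:,:,1]<70)&(f[:,:,2]<80); m[:,:275]=0; m[:,292:]=0; m[:185]=0;m[206:]=0
ys,xs=np.nonzero(m); wt=f[ys,xs,0]-f[ys,xs,1]; fl=[np.average(xs,weights=wt),np.average(ys,weights=wt)]; print("flag px",fl,len(xs),xs.min(),xs.max(),ys.min(),ys.max())
# edge end of card at wrist image: col 376 row ~35 /1.5
T=np.array([[231,319],[367,332]])/3.+[140,100]
S=np.array([[70,128],[213,62]])/5.+[240,150]
L=[[0,.0525,.165],[0,-.0525,.165]]
def res(q):
    return np.r_[(proj(C(q,L),t)-T).ravel(),(proj(C(q,L+[[-.003,-.046,q[3]]]),s)-np.r_[S,[fl]]).ravel()]
r=least_squares(res,[.5,.1,0,.1]); q=r.x; print(q.round(4),r.fun.round(1))
e=C(q,[[0,-.0535,q[3]]])[0]
wq=sw["eef_rot"]; Rm=R.from_quat([wq[1],wq[2],wq[3],wq[0]]).as_matrix()
print("tool heading",np.degrees(np.arctan2(-Rm[1,1],-Rm[0,1])),"card",90+np.degrees(q[2]))
print("edge in tool",(Rm.T@(e-sw["tcp_pos"])).round(4), "foot/edge wrist proj",(proj(C(q,[[0,-.0525,.165],[0,-.0525,.09],[0,-.0525,.04],[-.03,-.045,.029],[.03,-.045,.029]]),w,sw)*1.5).round(0))
tip=sw["tcp_pos"]+Rm@np.array([[x,-.0905,dz] for x,dz in((-.013,-.014),(-.013,.018),(.013,-.014))]).T.T[0]
for x,dz in((-.0125,-.0141),(-.0125,.0179),(.0125,-.0141),(.0125,.0179)):
    P=sw["tcp_pos"]+Rm@np.array([x,-.091,dz]); print("tip",x,dz,((proj([P],s)[0]-[240,150])*5).round(0),(proj([P],w,sw)*1.5).round(0))
E
```

```text
flag px [np.float64(282.17283950617286), np.float64(194.74417009602195)] 15 281 284 192 197
[ 0.4957  0.1505 -0.0821  0.0934] [-0.7  0.2  0.1 -0.6 -0.3  0.2  0.5 -1.3  0.4  0. ]
tool heading 84.1153178887301 card 85.29616015475526
edge in tool [-1.000e-04 -1.188e-01  4.000e-04] foot/edge wrist proj [[ 375. -218.]
 [ 377.  -15.]
 [ 377.   32.]
 [ 307.   22.]
 [ 448.   18.]]
tip -0.0125 -0.0141 [276. 171.] [[332.  77.]]
tip -0.0125 0.0179 [274. 240.] [[341.  94.]]
tip 0.0125 -0.0141 [226. 159.] [[423.  77.]]
tip 0.0125 0.0179 [225. 228.] [[414.  94.]]
```

View pics/t3.png

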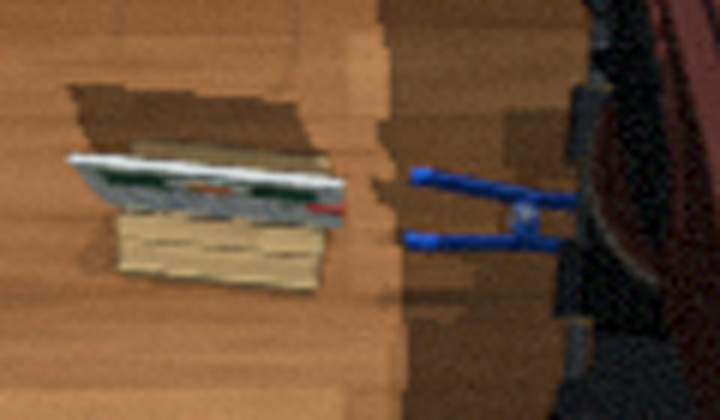

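The card's edge is centred between the jaws to about 1 mm, and the foot's front edge is level in the wrist view, so I keep the heading. I'll advance 56 mm along tool −y and go up 1.5 mm.

```bash
python3 -m pendant '[{"grip":1,"x":0,"y":-0.2,"z":-0.04,"yaw":0},{"grip":1,"x":0,"y":-0.25,"z":0,"yaw":0},{"grip":1,"x":0,"y":-0.25,"z":0,"yaw":0},{"grip":1,"x":0,"y":-0.25,"z":0,"yaw":0},{"grip":1,"x":0,"y":-0.2,"z":0,"yaw":0},{"grip":1,"x":0,"y":-0.15,"z":0,"yaw":0},{"grip":1,"x":0,"y":-0.1,"z":0,"yaw":0},{"grip":1,"x":0,"y":0,"z":0,"yaw":0},{"grip":1,"x":0,"y":0,"z":0,"yaw":0},{"grip":1,"x":0,"y":0,"z":0,"yaw":0}]'
python3 - <<'E'
from h import *
o={}
for n in ["wrist","top","side"]:
    st=bot.state(); o[n]=bot.snapshot(n)
print(st["tcp_pos"],st["ft_force"],st["moment"],st["finger_gap"])
w=o["wrist"]["frame"][:230,120:380,::-1]; t=o["top"]["frame"][185:245,205:305,::-1]; s=o["side"]["frame"][150:230,250:350,::-1]
u=lambda a,k:cv2.resize(a,None,fx=k,fy=k,interpolation=cv2.INTER_CUBIC)
c=np.zeros((600,800,3),np.uint8); c[:240,:400]=u(t,4); c[:240:,400:]=u(s,4)[:240]; ww=u(w,1.5); c[245:245+ww.shape[0],:ww.shape[1]]=ww
cv2.imwrite("pics/c4.png",c)
E
```

```text
time: 8.68
tcp_pos: [0.485, 0.0356, 0.0954]
eef_rot: [0.0, 0.999, -0.051, -0.0]
ft_force: [-0.2, 0.7, -0.7]
finger_gap: 0.253
[0.48501453 0.03566654 0.09537539] [-0.48956666  0.43476582 -0.95441147] [-0.03221834 -0.12690399  0.01516945] 0.24538287563335268
```

View pics/c4.png

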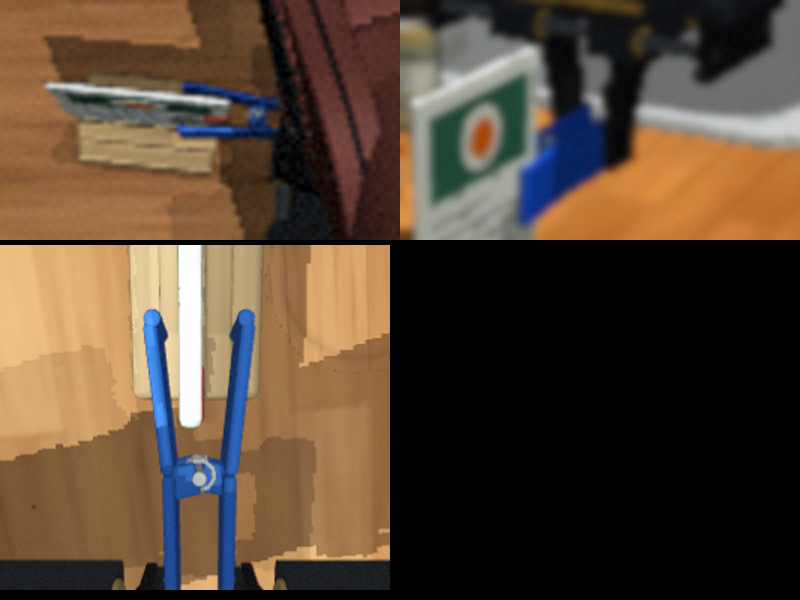

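The card is between the jaws in every view, centred, parallel and not touching. Its edge end is at composite (191,425), with the pin at (199,478) and the tips at row 318. I'll do one numeric check of the depth and centring, then hand in.

```bash
python3 - <<'E'
from h import *
st=bot.state(); p=bot.snapshot("wrist"); w=st["eef_rot"];Rm=R.from_quat([w[1],w[2],w[3],w[0]]).as_matrix()
un=lambda c:[c[0]/1.5+120,(c[1]-245)/1.5]
for n,c,z in(("edge",(191,424),.165),("pin",(199,478),.1095),("tipA",(152,316),.1095),("tipB",(246,316),.1095)):
    print(n,(Rm.T@(onplane([un(c)],p,z,st)[0]-st["tcp_pos"])).round(4))
print(st["ft_force"],st["finger_gap"],st["time"])
E
```

```text
edge [-0.0009 -0.0655 -0.0696]
pin [ 0.0005 -0.0479 -0.0141]
tipA [-0.0124 -0.0926 -0.0141]
tipB [ 0.0134 -0.0926 -0.0141]
[ 0.32510365 -0.75198521 -0.89490618] 0.24929358709360003 8.825
```

```bash
python3 -c "
from plant import bot
print(bot.job_done()); s=bot.state(); print(s['time'],s['ft_force'],s['finger_gap'])"
```

```text
the job is handed in; nothing more can be done
None
the job is handed in; nothing more can be done
```

The blue clip is held squeezed wide open around the right-hand edge of the card at flag height, and the job is handed in at about 8.9 s of the 38 s allowed.

I gripped it by both handles at 35 N, lifted it, turned it about 12° to line up with the card, and slid it over the edge.

- **Opening:** the fingers are about 22 mm apart, against about 23 mm given for fully squeezed handles, and the tips look about 21 mm apart.
- **Depth:** the jaws reach about 25–27 mm past the card's edge, and the hinge pin is about 18–20 mm clear of it.
- **Centring:** the card is within about 1.5 mm of the middle between the jaws and parallel to them, with no contact seen in any view.
- **Height:** the clip's centre is at about 93.5 mm, against a flag height estimated at about 93 mm. In the final side view the front jaw hides the flag, so the height rests on the picture taken just before.
- **Forces:** the wrist force stayed at about 1 N or less through the final checks, so nothing was pushing on the card.

- **Disagreements:** the first move call was refused because each row needs all its keys, and nothing moved. One fit put the card about 1.2° off the clip's heading, but the wrist camera showed them parallel, so I left the heading alone. My paths kept clear of the mug, jar, timer and teaspoon, but I did not measure them again at the end.

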